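Clear the slide box off the viewing station and swing the port cover aside

ROBOT

A 6-joint arm with a two-finger parallel gripper is mounted at the origin on the work surface. World frame = base frame: x ahead of the robot, y to its left, z up, the work surface at z = 0. Lengths are in m, angles in rad, forces in N, time in s.
With the tool pointing down it reaches from about 0.25 to 0.775 m from the base axis. Payload 4 kg.
Tool frame: the origin (TCP) lies midway between the tips of the shut fingers; the grasp point (between the pads) lies 19 mm behind it; z points along the fingers, y is the direction in which the jaws open and shut (so a half turn about z gives the same grasp; the last joint's range is limited). The gripper opens to 85 mm and grips with 20 to 120 N. Pads are 22 mm wide; open, the fingers measure 114 mm over their backs; the gripper's body (76 mm by 85 mm) begins 54 mm behind the grasp point. The pads swing forward as they close: fully open they stand 13 mm farther back than shut.
Start: joints at [-1.318, 0.087, 1.371, -0, 1.684, -0.103], TCP at [0.192, -0.516, 0.231] pointing down, gripper open.
Joint ranges: [-3.1, 3.1], [-0.76, 2.03], [0.27, 2.55], [-1.08, 4.22], [0.17, 2.65], [-2.57, 2.57]. Speed limits (rad/s): [2.79, 2.79, 3.14, 3.14, 3.14, 3.14].

INTERFACE

Orientations are given as a unit quaternion [w, x, y, z].
In Python, from station import observe, grab_frame, get_calibration, hand_in gives the robot as it stands. The module is installed in compiled form; this text tells all that it offers.
- The arm moves only by the tool carry_out, never from a script. Its argument "steps" is one flat list of numbers, 6 for each row, row after row: the shift along the tool's x, y, z in cm, then the turn, a rotation vector about the tool's x, y, z in degrees. A call has 1 to 12 rows; each row is the pose to reach, as a shift and turn from the pose commanded when the call began, along the tool's axes at that moment; what a row does not reach only later rows make up. A row lasts 1/12 s, in which the tool goes at most 41.7 mm and 7.16 degrees, less where a joint would pass 70% of its speed; a pose out of reach is approached as far as the arm can. A call with a gripper value outside its range is refused whole. "grip" is the opening, from 0 (shut) to 1 (fully open), set as the call begins (left out, the last holds). The fingers move at their own pace and stop on an object; "force" is the grip in N (left out, the last holds). Time passes only in rows, so rows that repeat a pose let the fingers close. It gives the time, the measured TCP pose, the force and the opening at its end, in the units of the state.
- observe(): the state, without advancing time (a new reading comes with each control period).
- grab_frame(name): name is "scene" or "side" or "wrist"; returns the picture (420x560x3 uint8, blue, green, red); there is no depth.
- get_calibration(name): a dict with "fx", "fy", "cx", "cy" (pixels), "pose" (4x4, takes a point from camera to world coordinates). Camera axes: x right, y down, z forward; pixel columns grow to the right and rows downward; lengths in m; the calibration is good to about 2 mm. A picture is of the moment at which its call begins: read the wrist's pose just before it. get_calibration takes no time and is no camera call; for the wrist camera it gives the pose at the moment of the call.
- hand_in(): hands the job in, once; it reports no verdict.
The state is a dict: "time": time; "joint_pos": joint angles; "qvel": joint speeds; "tau": joint torques, N m; "ee_pos": TCP position; "tcp_rot": TCP orientation; "contact_force": force on the tool from outside, world axes, zero at the start; "moment": the same for the moment, N m; "gripper_width": opening from 0.0 (shut) to 1.0 (fully open).
Only numpy, scipy, OpenCV 4.12 (cv2) and the standard library are available. Lean on these libraries where they do the work, as an engineer would, in place of code of your own. Each camera call takes 0.05 s, during which the arm holds its last target. There are 200 camera calls.

TASK

A slide box has been left lying on the viewing station's sloping deck, in the way of the light port's dust cover. Pick the box up and set it down flat, lid up, inside the steel tray without letting it fall; then swing the dust cover sideways on its pivot screw, about a quarter turn towards where the box lay, so that the port is wholly uncovered, and let go. Do not knock the lamp bar or shift the station's neighbours: the carton, the bottle and the jar.

Things in the scene. Friction and masses are not known exactly. Their poses are not given: they have to be found in the camera images.
- station: White slide viewing station with a black deck, fixed: a wedge 300 mm wide (y), rear face at x 133 mm. Origin on the bench; x axis level, from the low front edge to the high rear; z up. The deck rises at 30 degrees along x from (x -105, z 50 mm), 240 mm along the slope. A lip 8 mm wide, 10 mm high off the deck, runs along the front edge. 12 mm posts at x 115, y -138 and +138 mm carry the lamp bar.
- lamp_bar: Fixed white lamp bar, level, over the closed cover's knob: 36 (x) by 300 (y) by 20 mm (z). Origin: centre of its underside, 125 mm above the deck at the closed knob; its front edge is 10 mm behind the closed knob's foot. A gripper held upright over the closed knob would strike it: come square to the deck (30 degrees off vertical, wrist towards the low front).
- port (a point): Centre of the light port, a glass disc of 50 mm diameter in a 62 mm steel ring, flush in the deck, on its right half as seen from the low front side.
- cover (a joint): Swivel of the dust cover, rad: 0 closed (points straight up the slope, over the port), growing anticlockwise seen square onto the deck, so that the knob goes towards the station's +y, then down the slope; stop at 1.65. The port is clear above about 0.9; a quarter turn is 1.57. Stiff: it stays where it is left; about 3 N at the knob move it.
- pivot (a point): Pivot screw of the cover, where its axis meets the deck; the axis is square to the deck. 75 mm down the slope from the port's centre.
- knob (a point): Centre of the top of the cover's knob: a steel cylinder 22 mm in diameter, 36 mm tall, square to the deck, top 42 mm off the deck, axis 115 mm from the pivot. Moves with the cover: x axis from pivot to knob, z out of the deck. The cover is an aluminium plate 2 to 6 mm above the deck: an arm 26 mm wide from pivot to knob, with a 72 mm disc centred 75 mm from the pivot.
- slide_box: Closed white slide box, 110 mm (its x) by 50 mm (its y) by 42 mm (its z), about 0.3 kg. Origin: centre of its underside; z points out of its lid, square to the deck at the start. It lies on the sloping deck, its long side up the slope, its lower end against the lip, in the path of the cover.
- tray: Shallow open steel tray on the bench, left or right of the station, 220 mm (x) by 170 mm (y), 18 mm high, walls and floor 4 mm thick, 0.9 kg, loose. Origin: centre of its underside; z up.
- carton: Closed white carton on the bench on the other side of the station, 150 by 110 by 50 mm high. Origin: centre of its underside. Leave alone.
- bottle: Amber bottle, 60 mm diameter, 130 mm tall, standing on the bench. Origin: centre of its underside. Leave alone.
- jar: White plastic jar, 68 mm diameter, 80 mm tall, standing on the bench. Origin: centre of its underside. Leave alone.
Not all that is in view belongs to the job. Leave any red look-alike of the slide_box alone.

How it is judged:
On the way, in this order (a step that is already met when the one before it is completed fails the run):
1. the slide box lies flat in the tray, lid up, released (x of slide_box in the frame of tray between -0.08 and 0.08 m and y of slide_box in the frame of tray between -0.06 and 0.06 m and z of slide_box in the frame of tray below 0.009 m and angle between each of slide_box, tray's own z axis and vertical below 0.1 rad and linear speed of slide_box below 0.05 m/s and contact force between the fingers and slide_box below 0.1 N), for 0.2 s.
2. the cover is swung aside by more than 1.2 rad (value of joint cover above 1.2 rad), for 0.1 s.
At the end, for the whole second after the job is handed in: The slide box rests flat (within 0.1 rad), lid up, on the floor of the tray, wholly inside its walls, released and still; the cover stands still at more than 1.2 rad, the port wholly uncovered (all of step 1 and value of joint cover above 1.2 rad and velocity of joint cover between -0.1 and 0.1 rad/s); the robot touches nothing.
It fails at once if the slide box let fall (faster than 0.6 m/s with no finger on it) (linear speed of slide_box above 0.6 m/s and contact force between the fingers and slide_box below 0.05 N).
It fails at once if the lamp bar struck with more than 20 N (contact force between lamp_bar and anything else above 20 N).
It fails at once if the carton, bottle or jar shifted by more than 30 mm or tipped (distance of any of carton, bottle, jar from where it was at the start of the episode above 0.03 m or angle between any of bottle, jar's own z axis and vertical above 0.5 rad).
It also fails if it takes over 56 s, if anything falls off the work surface, if the arm or the gripper's body presses on something with over 40 N, if the wrist force passes 120 N, or if a joint passes its speed limit or range.

## Working session

There is one attempt and no reset: what is moved stays moved. The work goes in short steps, Python scripts to look and compute and a tool call to move; the robot and the scene stay as the last step left them, time stands still between calls to the robot, and variables do not carry over. Pictures are saved under pics/ and viewed, about 8 in all and at most 12, crops included, and the job is handed in when it is done.

Besides the shell and the picture viewer there is one more tool, called after "Emit:" in YAML: its name, and indented under it one key for each argument. carry_out: Moves the arm, as the interface text tells. Its arguments: {"type":"object","properties":{"steps":{"type":"array"},"grip":{"type":"number"},"force":{"type":"number"}},"required":["steps"]}

```bash
mkdir -p pics
python3 - <<'E'
from station import *
import cv2,json,numpy as np
np.set_printoptions(precision=4,suppress=True)
for n in("scene","side"):
    f=grab_frame(n);cv2.imwrite(f"pics/{n}0.png",f);c=get_calibration(n);print(n,c)
print(observe())
E
```

```text
scene {'fx': 395.2853273038676, 'fy': 395.2853273038676, 'cx': 288.0345920499481, 'cy': 208.5124964703691, 'pose': array([[ 0.3757,  0.5699, -0.7308,  1.2363],
       [ 0.9266, -0.219 ,  0.3056, -0.3256],
       [ 0.0141, -0.792 , -0.6103,  0.7778],
       [ 0.    ,  0.    ,  0.    ,  1.    ]])}
side {'fx': 473.37725783801585, 'fy': 473.37725783801585, 'cx': 285.4663591944738, 'cy': 207.19025857105842, 'pose': array([[-0.9271, -0.3014,  0.223 ,  0.2004],
       [-0.3746,  0.7217, -0.5821,  0.7621],
       [ 0.0145, -0.6232, -0.7819,  1.1759],
       [ 0.    ,  0.    ,  0.    ,  1.    ]])}
{'time': 0.1, 'joint_pos': array([-1.3181,  0.0879,  1.3721, -0.    ,  1.6836, -0.1031]), 'qvel': array([-0.0001, -0.0037, -0.0025,  0.0009, -0.0002,  0.0005]), 'tau': array([  0.0031, -35.3014, -31.4218,  -0.0001,   0.0079,   0.    ]), 'ee_pos': array([ 0.1915, -0.5151,  0.2302]), 'tcp_rot': array([-0.001 ,  0.9842,  0.177 , -0.0001]), 'contact_force': array([-0.2984, -0.2802,  0.1494]), 'moment': array([ 0.0294, -0.0226, -0.0184]), 'gripper_width': 0.9993829463593633}
```

View pics/scene0.png

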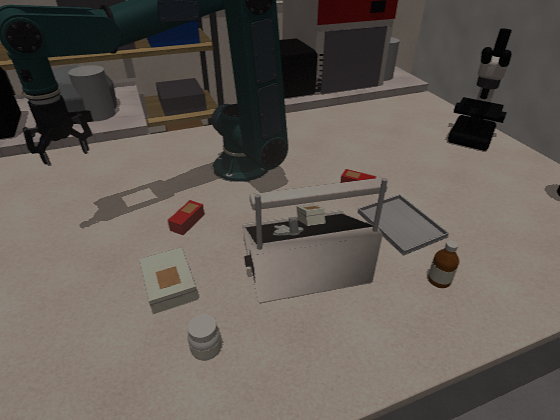

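View pics/side0.png

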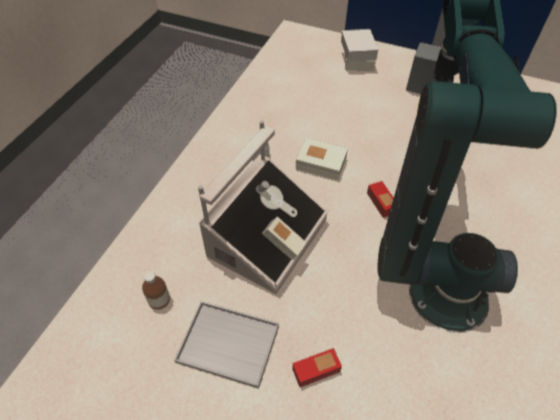

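The scene view shows the station at about (315,240), tray (402,222), bottle (444,265), carton (168,277) and jar (204,337). In the side view the box is at (284,235), the knob near (263,187), the tray at (228,343), and the red decoys at (317,367) and (383,198). I'll enlarge the station and use simple masks.

Run:
```python
import cv2
f=cv2.imread('pics/side0.png')
cv2.imwrite('pics/side0c.png',cv2.resize(f[118:298,180:340],None,fx=3.3,fy=3.3,interpolation=cv2.INTER_CUBIC))
```

```text
(no output)
```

View pics/side0c.png

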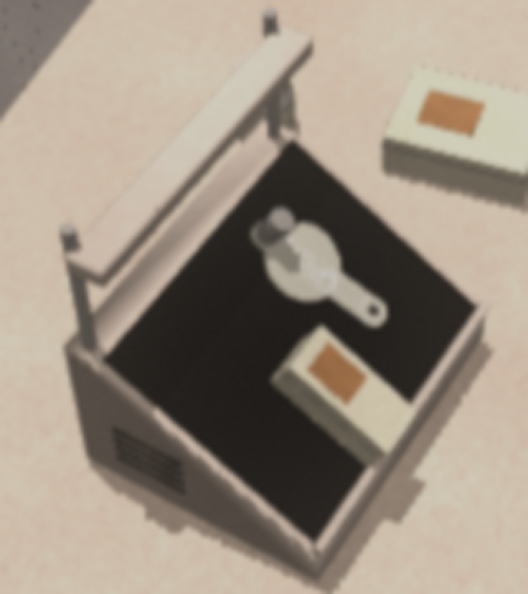

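```bash
cat > h.py <<'E'
import numpy as np
from station import *
np.set_printoptions(precision=4,suppress=True)
def ray(c,u,v):
    P=c["pose"];return P[:3,3],P[:3,:3]@np.array([(u-c["cx"])/c["fx"],(v-c["cy"])/c["fy"],1.])
def hit(c,u,v,p,n=(0,0,1)):
    o,d=ray(c,u,v);n=np.array(n);return o+d*(n@(np.array(p)-o))/(n@d)
def onz(c,u,v,z): return hit(c,u,v,(0,0,z))
E
python3 - <<'E'
from h import *
import cv2
c=get_calibration("side");s=get_calibration("scene")
pt=lambda a,b,z:onz(c,180+a/3.3,118+b/3.3,z)
RR=pt(291,142,.17);RL=pt(107,355,.17);print("RR,RL",RR,RL,np.linalg.norm(RR-RL))
FR=pt(485,308,.0627);FL=pt(318,552,.0627);print("F lip",FR,FL,np.linalg.norm(FR-FL))
ey=RL-RR;ey/=np.linalg.norm(ey)
ex=np.array([ey[1],-ey[0],0]);print("ex",ex,"yaw",np.degrees(np.arctan2(ex[1],ex[0])))
org=(RR+RL)/2-.103*ex; org[2]=0
print("origin rear",org,"front",(FR+FL)/2+.106*ex)
print("front corners in station",[(ex@(q-org),ey@(q-org)) for q in (FR,FL)])
u=np.array([np.cos(np.pi/6)*ex[0],np.cos(np.pi/6)*ex[1],.5]);n=np.cross(u,ey);print(n)
d0=org-.105*ex+[0,0,.05]
def dk(a,b,h):
    p=hit(c,180+a/3.3,118+b/3.3,d0+h*n,n);return p,(p-d0)@u,(p-d0)@ey
print("pivot",dk(374,311,.006));print("knob",dk(282,220,.042));print("disc",dk(303,262,.006))
for q in [(275,378),(322,327),(412,405),(368,465)]:
    print("boxtop?",dk(*q,.042))
f=cv2.imread('pics/side0.png')
print("tray corners",[pt_ for pt_ in [onz(c,u_,v_,.018) for u_,v_ in [(202,305),(278,323),(258,384),(178,349)]]])
print("bottle cap",onz(c,151,278,.13),"base scene",onz(s,443,283,0),"carton",onz(c,322,155,.05),"jar",onz(s,203,328,.08))
E
```

```text
RR,RL [ 0.5993 -0.1283  0.17  ] [0.6413 0.1445 0.17  ] 0.27604231296873677
F lip [ 0.3973 -0.0998  0.0627] [0.4407 0.1887 0.0627] 0.29172960171903384
ex [ 0.9884 -0.152   0.    ] yaw -8.743543572281103
origin rear [0.5185 0.0238 0.    ] front [0.5238 0.0283 0.0627]
front corners in station [(np.float64(-0.10099825449931131), np.float64(-0.14057671867649602)), (np.float64(-0.10191375607823114), np.float64(0.1511514465321535))]
[-0.4942  0.076   0.866 ]
pivot (array([ 0.4793, -0.0304,  0.0999]), np.float64(0.08947922703062952), np.float64(-0.05951010747209147))
knob (array([ 0.5629, -0.0254,  0.1888]), np.float64(0.20481818061346757), np.float64(-0.04184140467220157))
disc (array([ 0.5457, -0.0289,  0.1377]), np.float64(0.1650262575943198), np.float64(-0.04794798019630555))
boxtop? (array([0.5148, 0.101 , 0.1503]), np.float64(0.1277663899101038), np.float64(0.07577414685894739))
boxtop? (array([0.5005, 0.037 , 0.1477]), np.float64(0.12265797550395363), np.float64(0.010335871012852448))
boxtop? (array([0.4142, 0.0483, 0.0974]), np.float64(0.022153203858335354), np.float64(0.008420706092513585))
boxtop? (array([0.4264, 0.1178, 0.0983]), np.float64(0.02381479714083016), np.float64(0.07896946058360159))
tray corners [array([0.6114, 0.2968, 0.018 ]), array([0.4034, 0.267 , 0.018 ]), array([0.3876, 0.4305, 0.018 ]), array([0.6092, 0.4275, 0.018 ])]
bottle cap [0.7252 0.3246 0.13  ] base scene [0.7451 0.3218 0.    ] carton [ 0.4924 -0.3298  0.05  ] jar [ 0.7131 -0.2928  0.08  ]
```

```bash
cat >> h.py <<'E'
from scipy.spatial.transform import Rotation as R
def rq(q): return R.from_quat([q[1],q[2],q[3],q[0]])
def go(pos,Rt):
    o=observe();r=rq(o["tcp_rot"])
    d=r.inv().apply(np.array(pos)-o["ee_pos"])*100;w=np.degrees((r.inv()*R.from_matrix(Rt)).as_rotvec())
    print("move cm,deg",d.round(2),w.round(2),"rows>=",max(np.linalg.norm(d)/4.17,np.linalg.norm(w)/7.16).round(1));return d,w
def sq(yaw,tilt=30):
    "tool square to a deck of that tilt: x up the slope, z into the deck; yaw deg of level x"
    return (R.from_euler('z',yaw,degrees=True)*R.from_euler('y',-tilt,degrees=True)*R.from_euler('x',180,degrees=True)).as_matrix()
E
python3 - <<'E'
from h import *
M=sq(-8.7);print(M)
go((.37,.07,.27),M)
o=observe();c=get_calibration("wrist");r=rq(o["tcp_rot"]).as_matrix()
print("cam in tool",r.T@(c["pose"][:3,3]-o["ee_pos"]),r.T@c["pose"][:3,:3],c["fx"])
E
```

```text
[[ 0.8561 -0.1513  0.4942]
 [-0.131  -0.9885 -0.0756]
 [ 0.5     0.     -0.866 ]]
move cm,deg [ 37.12 -48.63  -3.87] [-7.73 29.37 28.38] rows>= 14.7
cam in tool [ 0.0844  0.     -0.1419] [[ 0.0003 -0.9455 -0.3256]
 [ 1.      0.0003  0.0003]
 [-0.0002 -0.3256  0.9455]] 317.3756416024651
```

Emit:
carry_out:
  steps: [37,-48.6,-4,-7.7,29.4,28.4,37,-48.6,-4,-7.7,29.4,28.4,37,-48.6,-4,-7.7,29.4,28.4,37,-48.6,-4,-7.7,29.4,28.4,37,-48.6,-4,-7.7,29.4,28.4,37,-48.6,-4,-7.7,29.4,28.4,37,-48.6,-4,-7.7,29.4,28.4,37,-48.6,-4,-7.7,29.4,28.4,37,-48.6,-4,-7.7,29.4,28.4,37,-48.6,-4,-7.7,29.4,28.4,37,-48.6,-4,-7.7,29.4,28.4,37,-48.6,-4,-7.7,29.4,28.4]

```text
time: 1.1
ee_pos: [0.3562, -0.078, 0.265]
tcp_rot: [0.02, 0.964, -0.074, 0.254]
contact_force: [0.1, -0.1, -0.2]
gripper_width: 1.0
```

Run:
```python
from h import *
print(observe()["joint_pos"]);go((.37,.07,.27),sq(-8.7))
```

```text
[-0.5438 -0.7562  1.9936  0.1909  1.4242  1.1982]
move cm,deg [ -0.53 -14.84  -0.88] [ 0.04  0.46 -0.04] rows>= 3.6
```

Run:
```python
from h import *
go((.42,.05,.24),sq(-8.7))
```

```text
move cm,deg [  2.55 -13.62   4.32] [ 0.04  0.46 -0.04] rows>= 3.5
```

Emit:
carry_out:
  steps: [2.5,-13.6,4.3,0,0,0,2.5,-13.6,4.3,0,0,0,2.5,-13.6,4.3,0,0,0,2.5,-13.6,4.3,0,0,0,2.5,-13.6,4.3,0,0,0,2.5,-13.6,4.3,0,0,0,2.5,-13.6,4.3,0,0,0]

```text
time: 1.68
ee_pos: [0.4184, 0.0487, 0.2395]
tcp_rot: [0.02, 0.964, -0.073, 0.253]
contact_force: [1.2, 0.3, 0.0]
gripper_width: 1.001
```

Run:
```python
from h import *
import cv2,pickle
o=observe();print(o["joint_pos"],o["ee_pos"],o["qvel"])
c=get_calibration("wrist");f=grab_frame("wrist");cv2.imwrite("pics/w1.png",f);pickle.dump(c,open("w1.pkl","wb"))
```

```text
[ 0.0625 -0.5773  1.962  -0.1107  1.2552  1.7911] [0.4184 0.0487 0.2395] [-0.0615 -0.019  -0.0046 -0.0014 -0.0011  0.006 ]
```

View pics/w1.png

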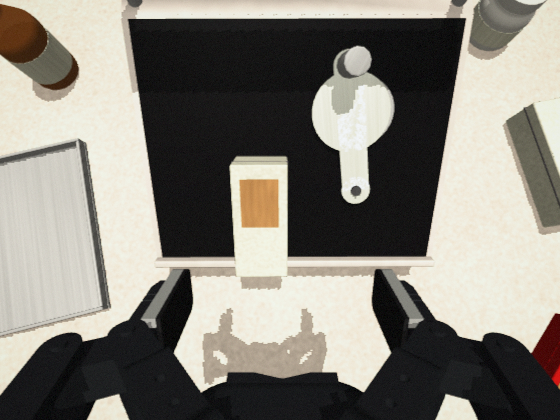

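The wrist view shows the lid corners at about (231,165), (288,163), (235,276) and (287,276), the pivot screw at (355,191), the knob top at (358,61), deck corners at (130,19) and (466,19), and lip ends at (157,260) and (433,260).

```bash
cat >> h.py <<'E'
import pickle
E
python3 - <<'E'
from h import *
c=pickle.load(open("w1.pkl","rb"))
RL=onz(c,130,19,.17);RR=onz(c,466,19,.17);FL=onz(c,157,259,.0627);FR=onz(c,433,259,.0627)
print(RL,RR,np.linalg.norm(RL-RR));print(FL,FR,np.linalg.norm(FL-FR))
ey=(RL-RR)/np.linalg.norm(RL-RR)+(FL-FR)/np.linalg.norm(FL-FR);ey/=np.linalg.norm(ey)
ex=np.array([ey[1],-ey[0],0]);print("yaw",np.degrees(np.arctan2(ex[1],ex[0])),np.degrees([np.arctan2(-(RL-RR)[0],(RL-RR)[1]),np.arctan2(-(FL-FR)[0],(FL-FR)[1])]))
o1=(RL+RR)/2-.103*ex;o2=(FL+FR)/2+.103*ex;o1[2]=o2[2]=0;print("org",o1,o2)
org=(o1+o2)/2
u=np.cos(np.pi/6)*ex+[0,0,.5];n=np.cross(u,ey);d0=org-.105*ex+[0,0,.05]
def dk(a,b,h):
    p=hit(c,a,b,d0+h*n,n);return p,(p-d0)@u,(p-d0)@ey
B=[dk(*q,.042) for q in [(231,166),(288,164),(287,276),(235,276)]]
for b in B:print("box",b)
print("mean",np.mean([b[0] for b in B],0),np.mean([b[1:] for b in B],0))
print("pivot",dk(355,190,.006));print("knob",dk(358,60,.042));print("disc",dk(353,112,.006))
for z,q in((.018,(82,141)),(.018,(108,308)),(.05,(508,117)),(.05,(545,232))):print(q,onz(c,*q,z))
pickle.dump((org,ex,ey,u,n,d0),open("st.pkl","wb"))
E
```

```text
[0.6419 0.1442 0.17  ] [ 0.6    -0.1355  0.17  ] 0.28285232487259976
[0.4476 0.1783 0.0627] [ 0.4037 -0.1115  0.0627] 0.2930287651113613
yaw -8.569590126946295 [-8.5286 -8.6105]
org [0.5191 0.0197 0.    ] [0.5275 0.018  0.    ]
box (array([0.5095, 0.0786, 0.1461]), np.float64(0.11951974545470803), np.float64(0.056992562012736454))
box (array([0.5038, 0.0307, 0.147 ]), np.float64(0.12122542517869636), np.float64(0.00876640151626722))
box (array([0.4106, 0.0449, 0.0925]), np.float64(0.012317574522765879), np.float64(0.009005871812270458))
box (array([0.4181, 0.0943, 0.0926]), np.float64(0.01236466291485838), np.float64(0.05889248265085542))
mean [0.4605 0.0621 0.1196] [0.0664 0.0334]
pivot (array([ 0.4828, -0.034 ,  0.099 ]), np.float64(0.0875616082455645), np.float64(-0.05833649664109433))
knob (array([ 0.5646, -0.0318,  0.187 ]), np.float64(0.20135097891622952), np.float64(-0.0439365655189395))
disc (array([ 0.5472, -0.0361,  0.1359]), np.float64(0.16149633858165788), np.float64(-0.050797444902412066))
(82, 141) [0.6148 0.2785 0.018 ]
(108, 308) [0.4031 0.2562 0.018 ]
(508, 117) [ 0.5534 -0.2458  0.05  ]
(545, 232) [ 0.4134 -0.2485  0.05  ]
```

Run:
```python
from h import *
org,ex,ey,u,n,d0=pickle.load(open("st.pkl","rb"))
p=lambda s,y,h:d0+s*u+y*ey+h*n
print(p(.066,.0335,.075),p(.066,.0335,.005));go(p(.066,.0335,.075),sq(-8.57));go(p(.066,.0335,.005),sq(-8.57))
```

```text
[0.4439 0.0647 0.148 ] [0.4785 0.0595 0.0873]
move cm,deg [-2.58 -2.08  9.11] [ 0.15  0.51 -0.16] rows>= 2.3
move cm,deg [-2.51 -2.09 16.11] [ 0.15  0.51 -0.16] rows>= 3.9
```

Emit:
carry_out:
  steps: [-2.6,-2.1,4,0,0.5,0,-2.6,-2.1,8,0,0.5,0,-2.5,-2.1,9,0,0.5,0,-2.5,-2.1,10.5,0,0.5,0,-2.5,-2.1,12,0,0.5,0,-2.5,-2.1,13.5,0,0.5,0,-2.5,-2.1,15,0,0.5,0,-2.5,-2.1,16,0,0.5,0,-2.5,-2.1,16,0,0.5,0,-2.5,-2.1,16,0,0.5,0]
  grip: 1

```text
time: 2.57
ee_pos: [0.4783, 0.0582, 0.0885]
tcp_rot: [0.021, 0.963, -0.076, 0.258]
contact_force: [-0.2, -0.8, -0.3]
gripper_width: 0.997
```

Emit:
carry_out:
  steps: [0,0,0,0,0,0,0,0,0,0,0,0,0,0,0,0,0,0,0,0,0,0,0,0,0,0,0,0,0,0,0,0,0,0,0,0,0,0,0,0,0,0,0,0,0,0,0,0]
  grip: 0
  force: 50

```text
time: 3.23
ee_pos: [0.4787, 0.0604, 0.0899]
tcp_rot: [0.02, 0.963, -0.073, 0.259]
contact_force: [-4.2, -3.7, 6.5]
gripper_width: 0.578
```

Emit:
carry_out:
  steps: [0,0,-1,0,0,0,0,0,-2.5,0,0,0,0,0,-4.5,0,0,0,0,0,-7,0,0,0,0,0,-9.5,0,0,0,0,0,-12,0,0,0,0,0,-12,0,0,0]

```text
time: 3.82
ee_pos: [0.4194, 0.0708, 0.1969]
tcp_rot: [0.019, 0.962, -0.073, 0.261]
contact_force: [0.9, -0.5, -2.9]
gripper_width: 0.576
```

Run:
```python
from h import *
import cv2
f=cv2.imread("pics/side0.png");c=get_calibration("side")
hsv=cv2.cvtColor(f,cv2.COLOR_BGR2HSV);print(hsv[343,228],hsv[400,150],hsv[300,320])
roi=np.zeros(f.shape[:2],np.uint8);roi[296:395,168:290]=1
m=((hsv[...,1]<40)&(roi>0)).astype(np.uint8)*255
m=cv2.morphologyEx(m,cv2.MORPH_OPEN,np.ones((3,3)))
k=max(cv2.findContours(m,cv2.RETR_EXTERNAL,cv2.CHAIN_APPROX_NONE)[0],key=cv2.contourArea)
h=cv2.convexHull(k);a=cv2.approxPolyDP(h,6,True)[:,0];print(cv2.contourArea(k),a)
W=np.array([onz(c,*q,.018)[:2] for q in h[:,0]],np.float32);print("rect world",cv2.minAreaRect(W*1000));print([onz(c,*q,.018) for q in a])
cv2.imwrite("pics/now.png",grab_frame("side"))
o=observe();print(o["ee_pos"],o["contact_force"],o["gripper_width"])
```

```text
[ 13  25 186] [ 16  43 207] [ 19  37 207]
6605.0 [[186 296]
 [278 323]
 [274 394]
 [205 392]
 [175 360]]
rect world ((505.8877868652344, 366.46014404296875), (261.35247802734375, 253.50576782226562), 20.09061622619629)
[array([0.6642, 0.2896, 0.018 ]), array([0.4034, 0.267 , 0.018 ]), array([0.3428, 0.4375, 0.018 ]), array([0.4966, 0.4954, 0.018 ]), array([0.6018, 0.4549, 0.018 ])]
[0.4192 0.0706 0.1944] [ 0.7552  0.0522 -3.7944] 0.5733662135814024
```

View pics/now.png

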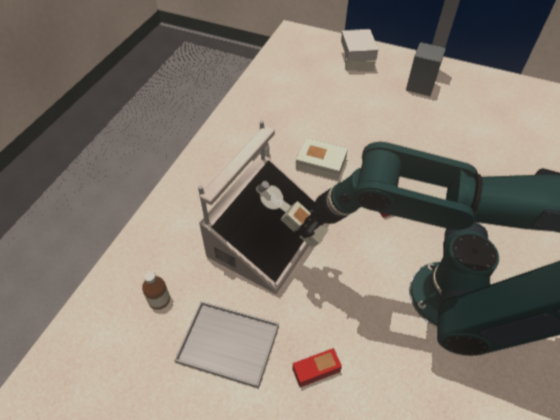

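The box is held, at about (298,215) in the picture (weight 3 N), and nothing else has moved. The tray mask was too loose, so I'll tighten it.

Run:
```python
from h import *
import cv2
f=cv2.imread("pics/now.png");c=get_calibration("side")
hsv=cv2.cvtColor(f,cv2.COLOR_BGR2HSV)
m=np.zeros(f.shape[:2],np.uint8);s=((cv2.GaussianBlur(hsv,(3,3),0)[...,1]<33)|(hsv[...,2]<150))[290:400,168:296];m[290:400,168:296]=s*255
m=cv2.morphologyEx(m,cv2.MORPH_OPEN,np.ones((7,7)))
k=max(cv2.findContours(m,cv2.RETR_EXTERNAL,cv2.CHAIN_APPROX_NONE)[0],key=cv2.contourArea)
h=cv2.convexHull(k);a=cv2.approxPolyDP(h,6,True)[:,0];print(cv2.contourArea(k),a)
W=np.array([onz(c,*q,.014)[:2] for q in h[:,0]],np.float32);print("rect world",cv2.minAreaRect(W*1000));print([onz(c,*q,.014) for q in a])
```

```text
5542.5 [[200 304]
 [277 324]
 [259 386]
 [177 363]]
rect world ((502.5108337402344, 362.18048095703125), (224.13525390625, 175.4681396484375), 5.4717793464660645)
[array([0.6192, 0.2947, 0.014 ]), array([0.4054, 0.2688, 0.014 ]), array([0.3841, 0.4328, 0.014 ]), array([0.5948, 0.4585, 0.014 ])]
```

Run:
```python
from h import *
org,ex,ey,u,n,d0=pickle.load(open("st.pkl","rb"))
g=np.array([.4787,.0604,.0899])-d0;print("at grasp s,y,h",g@u,g@ey,g@n)
go((.502,.358,.15),sq(6.2,0))
```

```text
at grasp s,y,h 0.06733515050314887 0.03443358079998083 0.007196584212415167
move cm,deg [  1.09 -29.65   5.82] [  3.84 -30.06 -14.49] rows>= 7.3
```

Emit:
carry_out:
  steps: [0.1,-2,0,0,0,0,0.2,-5,0,0.2,-2,-1,0.4,-8.5,0.7,0.7,-6,-3,0.5,-12,1.5,1.3,-10,-5,0.6,-15.5,2.3,1.8,-14,-7,0.7,-19,3.2,2.3,-18,-9,0.8,-22.5,4,2.8,-22,-11,1,-26,5,3.4,-26,-12.5,1.1,-28.5,5.5,3.7,-29,-14,1.1,-29.6,5.8,3.8,-30,-14.5,1.1,-29.6,5.8,3.8,-30,-14.5,1.1,-29.6,5.8,3.8,-30,-14.5]

```text
time: 4.87
ee_pos: [0.5013, 0.3562, 0.1433]
tcp_rot: [0.002, 0.999, 0.054, -0.004]
contact_force: [0.1, 0.3, -4.3]
gripper_width: 0.577
```

Run:
```python
from h import *
import cv2
c=get_calibration("wrist");cv2.imwrite("pics/w2.png",grab_frame("wrist"));pickle.dump(c,open("w2.pkl","wb"))
o=observe();print(o["ee_pos"],o["contact_force"],o["gripper_width"],o["joint_pos"]);go((.502,.358,.15),sq(6.2,0));go((.502,.358,.02),sq(6.2,0))
```

```text
[0.5012 0.3558 0.1446] [-0.2625 -0.0332 -3.8276] 0.5800720609252551 [ 0.5255  0.2664  1.3358 -0.0007  1.5473  1.9897]
move cm,deg [ 0.1  -0.21 -0.54] [ 0.22  0.4  -0.09] rows>= 0.1
move cm,deg [ 0.19 -0.26 12.46] [ 0.22  0.4  -0.09] rows>= 3.0
```

View pics/w2.png

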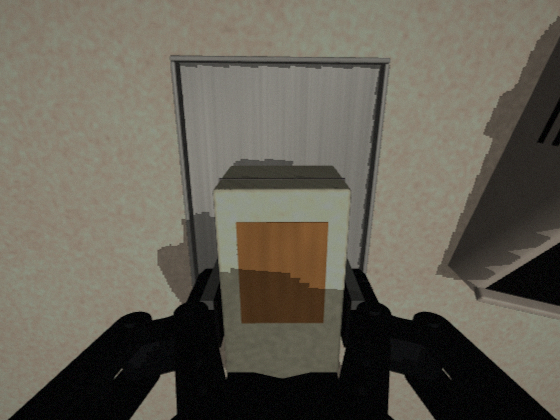

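The box is held level over the tray, which is centred in the view (far wall corners (172,58) and (389,60)). I'll check the tray centre from these corners while descending.

Run:
```python
from h import *
c=pickle.load(open("w2.pkl","rb"));a=onz(c,172,58,.018);b=onz(c,389,60,.018);d=(b-a)[:2];print(a,b,np.linalg.norm(d))
yaw=np.degrees(np.arctan2(d[0],-d[1]));t=np.radians(yaw);print(yaw,(a+b)/2-.11*np.array([np.cos(t),np.sin(t),0]))
```

```text
[0.6032 0.451  0.018 ] [0.6197 0.2858 0.018 ] 0.1660028068895859
5.701771044619658 [0.502  0.3575 0.018 ]
```

Emit:
carry_out:
  steps: [0,0,1,0,0,0,0,0,3,0,0.4,0,0.1,0,5,0,0.4,0,0.1,0,7,0,0.4,0,0.1,0,9,0,0.4,0,0.1,0,10.5,0,0.4,0,0.1,0,11,0,0.4,0,0.1,0,11,0,0.4,0,0.1,0,11,0,0.4,0]

```text
time: 5.67
ee_pos: [0.5026, 0.3561, 0.0381]
tcp_rot: [0.0, 0.999, 0.053, 0.002]
contact_force: [-0.1, 0.7, -3.1]
gripper_width: 0.58
```

Emit:
carry_out:
  steps: [0,0,0.5,0,0,0,0,0,1,0,0,0,0,0,1.5,0,0,0,0,0,1.8,0,0,0,0,0,2.1,0,0,0,0,0,2.3,0,0,0,0,0,2.3,0,0,0,0,0,2.3,0,0,0]

```text
time: 6.33
ee_pos: [0.5026, 0.3565, 0.0143]
tcp_rot: [0.001, 0.999, 0.053, 0.002]
contact_force: [0.3, 0.5, -3.6]
gripper_width: 0.573
```

Emit:
carry_out:
  steps: [0,0,0.1,0,0,0,0,0,0.2,0,0,0,0,0,0.3,0,0,0,0,0,0.3,0,0,0]

```text
time: 6.67
ee_pos: [0.503, 0.3567, 0.0128]
tcp_rot: [0.0, 0.999, 0.053, 0.002]
contact_force: [0.2, -1.2, 1.7]
gripper_width: 0.578
```

Emit:
carry_out:
  steps: [0,0,0.1,0,0,0,0,0,0.1,0,0,0]

```text
time: 6.83
ee_pos: [0.5032, 0.3567, 0.0125]
tcp_rot: [0.0, 0.999, 0.053, 0.003]
contact_force: [-2.0, -0.9, 5.2]
gripper_width: 0.58
```

Emit:
carry_out:
  steps: [0,0,0,0,0,0,0,0,0,0,0,0,0,0,0,0,0,0,0,0,0,0,0,0,0,0,0,0,0,0,0,0,0,0,0,0]
  grip: 1

```text
time: 7.33
ee_pos: [0.5026, 0.3565, 0.0103]
tcp_rot: [0.001, 0.999, 0.053, 0.002]
contact_force: [-0.6, 0.4, 0.2]
gripper_width: 0.999
```

Emit:
carry_out:
  steps: [0,0,-0.5,0,0,0,0,0,-2,0,0,0,0,0,-4,0,0,0,0,0,-7,0,0,0,0,0,-11,0,0,0,0,0,-15,0,0,0,0,0,-19,0,0,0,0,0,-20,0,0,0,0,0,-20,0,0,0]

```text
time: 8.08
ee_pos: [0.504, 0.358, 0.2174]
tcp_rot: [-0.002, 0.999, 0.053, 0.007]
contact_force: [-0.7, 0.0, 0.8]
gripper_width: 0.999
```

Run:
```python
from h import *
import cv2
cv2.imwrite("pics/w3.png",grab_frame("wrist"));o=observe();print(o["ee_pos"],o["contact_force"],o["joint_pos"])
```

```text
[0.5028 0.3572 0.2135] [ 0.1348 -0.5463 -0.5364] [ 0.5274  0.2341  1.2381 -0.0029  1.6607  1.9911]
```

View pics/w3.png

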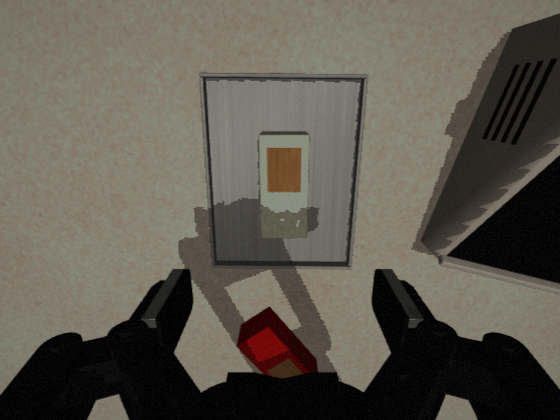

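The box lies flat and centred in the tray at (284,185), and the tray corners are at (202,74), (366,76), (351,267) and (213,267). Next comes the cover, with closed fingers and tool x pointing towards station +y, so the camera stays clear of the bar.

```bash
cat >> h.py <<'E'
org,ex,ey,u,n,d0=pickle.load(open("st.pkl","rb"))
def tool(a):  # pusher leading direction at cover angle a
    x=np.cos(a)*ey-np.sin(a)*u;z=-n;return np.c_[x,np.cross(z,x),z]
def post(a,h,r=.115): return d0+(.0876+r*np.cos(a))*u+(-.0583+r*np.sin(a))*ey+h*n
E
python3 - <<'E'
from h import *
print(post(-.25,.1),post(-.25,.014));go((.44,.2,.26),tool(-.25))
E
```

```text
[ 0.5275 -0.0695  0.2361] [ 0.5701 -0.0759  0.1616]
move cm,deg [-7.88 14.96 -4.73] [-22.07  21.67 -59.63] rows>= 9.4
```

Emit:
carry_out:
  steps: [-7.9,15,-4.7,-22,21.7,-59.6,-7.9,15,-4.7,-22,21.7,-59.6,-7.9,15,-4.7,-22,21.7,-59.6,-7.9,15,-4.7,-22,21.7,-59.6,-7.9,15,-4.7,-22,21.7,-59.6,-7.9,15,-4.7,-22,21.7,-59.6,-7.9,15,-4.7,-22,21.7,-59.6,-7.9,15,-4.7,-22,21.7,-59.6,-7.9,15,-4.7,-22,21.7,-59.6,-7.9,15,-4.7,-22,21.7,-59.6,-7.9,15,-4.7,-22,21.7,-59.6,-7.9,15,-4.7,-22,21.7,-59.6]
  grip: 0

```text
time: 9.13
ee_pos: [0.4382, 0.1988, 0.255]
tcp_rot: [0.172, 0.806, 0.534, 0.188]
contact_force: [-0.0, 0.7, 0.4]
gripper_width: -0.001
```

Run:
```python
from h import *
o=observe();print(o["joint_pos"],o["gripper_width"]);go(post(-.25,.1),tool(-.25));go(post(-.25,.014),tool(-.25))
```

```text
[ 0.5159 -0.351   1.7949 -0.3252  1.2955  0.9403] -0.0009260576298894264
move cm,deg [-21.87  16.12   8.07] [-0.41  0.35  0.07] rows>= 6.8
move cm,deg [-21.81  16.18  16.67] [-0.41  0.35  0.07] rows>= 7.6
```

Emit:
carry_out:
  steps: [-21.8,16,8,-0.4,0.3,0,-21.8,16,8,-0.4,0.3,0,-21.8,16,8,-0.4,0.3,0,-21.8,16,8,-0.4,0.3,0,-21.8,16,8,-0.4,0.3,0,-21.8,16,8,-0.4,0.3,0,-21.8,16,8,-0.4,0.3,0,-21.8,16,8,-0.4,0.3,0,-21.8,16,8,-0.4,0.3,0]

```text
time: 9.88
ee_pos: [0.5277, -0.0702, 0.2369]
tcp_rot: [0.173, 0.806, 0.532, 0.192]
contact_force: [1.0, 0.5, -0.5]
gripper_width: -0.004
```

Run:
```python
from h import *
import cv2
cv2.imwrite("pics/w4.png",grab_frame("wrist"))
o=observe();print(o["joint_pos"]);go(post(-.25,.014),tool(-.25))
```

```text
[-0.2751 -0.3194  1.8099  0.0703  1.1318  0.1132]
move cm,deg [-0.11 -0.03  8.71] [-0.01 -0.06 -0.11] rows>= 2.1
```

View pics/w4.png

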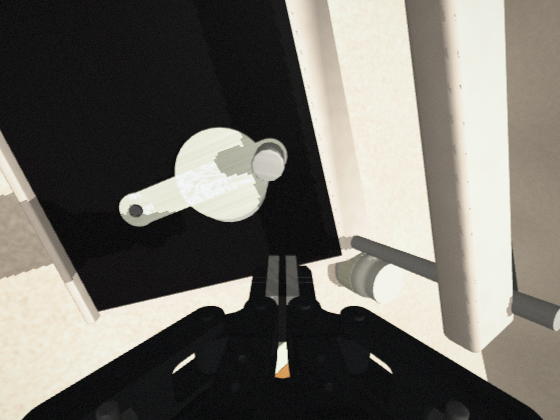

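Looking along +y, the knob is at (268,162) ahead of the closed fingertips (282,265). The bar is off to the right (x>410), and the pivot is at (136,210). I'll descend behind the knob.

Emit:
carry_out:
  steps: [0,0,2,0,0,0,0,0,4,0,0,0,0,0,6,0,0,0,0,0,7.5,0,0,0,0,0,8.5,0,0,0,0,0,8.6,0,0,0,0,0,8.6,0,0,0]

```text
time: 10.52
ee_pos: [0.5703, -0.0729, 0.1638]
tcp_rot: [0.174, 0.804, 0.535, 0.193]
contact_force: [0.2, -0.1, 0.9]
gripper_width: 0.002
```

Run:
```python
from h import *
o=observe();q=o["ee_pos"]-d0;print(q@u,q@ey,q@n,o["contact_force"])
for a in np.linspace(-.25,.59,11)[1:]:
    d,w=go(post(a,.014),tool(a))
```

```text
0.1999775849779216 -0.08376755562175577 0.015966355046221393 [ 0.2489 -0.0656  0.9318]
move cm,deg [ 0.65 -0.06  0.2 ] [ 0.08 -0.16 -4.68] rows>= 0.7
move cm,deg [ 1.61 -0.18  0.2 ] [ 0.08 -0.16 -9.49] rows>= 1.3
move cm,deg [ 2.56 -0.38  0.2 ] [  0.09  -0.15 -14.31] rows>= 2.0
move cm,deg [ 3.48 -0.65  0.21] [  0.1   -0.15 -19.12] rows>= 2.7
move cm,deg [ 4.38 -1.01  0.21] [  0.1   -0.15 -23.93] rows>= 3.3
move cm,deg [ 5.24 -1.44  0.21] [  0.11  -0.14 -28.75] rows>= 4.0
move cm,deg [ 6.07 -1.94  0.21] [  0.11  -0.14 -33.56] rows>= 4.7
move cm,deg [ 6.85 -2.5   0.21] [  0.12  -0.13 -38.37] rows>= 5.4
move cm,deg [ 7.58 -3.13  0.21] [  0.13  -0.13 -43.18] rows>= 6.0
move cm,deg [ 8.26 -3.82  0.22] [  0.13  -0.13 -48.  ] rows>= 6.7
```

Emit:
carry_out:
  steps: [0.7,0,0,0,0,-4.7,1.6,-0.2,0,0,0,-9.5,2.6,-0.4,0,0,0,-14.3,3.5,-0.6,0,0,0,-19.1,4.4,-1,0,0,0,-23.9,5.2,-1.4,0,0,0,-28.7,6.1,-1.9,0,0,0,-33.6,6.9,-2.5,0,0,0,-38.4,7.6,-3.1,0,0,0,-43.2,8.3,-3.8,0,0,0,-48,8.3,-3.8,0,0,0,-48]

```text
time: 11.43
ee_pos: [0.5698, 0.0179, 0.1577]
tcp_rot: [0.239, 0.516, 0.816, 0.106]
contact_force: [-0.0, 0.7, 0.6]
gripper_width: 0.006
```

Run:
```python
from h import *
o=observe();q=o["ee_pos"]-d0;print(q@u,q@ey,q@n,np.arctan2(q@ey+.0583,q@u-.0876),o["contact_force"],o["joint_pos"])
for a in np.linspace(.59,1.28,10)[1:]:
    d,w=go(post(a,.015),tool(a))
```

```text
0.18471389743128602 0.00602465566231242 0.01774996292713268 0.58501724400422 [-0.0296  0.7023  0.5844] [-0.0369 -0.178   1.8617 -0.0677  0.9325 -0.4536]
move cm,deg [ 0.94 -0.18  0.27] [ 0.33  0.07 -4.32] rows>= 0.6
move cm,deg [ 1.82 -0.28  0.27] [ 0.33  0.08 -8.71] rows>= 1.2
move cm,deg [ 2.68 -0.45  0.27] [  0.33   0.1  -13.1 ] rows>= 1.8
move cm,deg [ 3.53 -0.68  0.27] [  0.32   0.11 -17.49] rows>= 2.4
move cm,deg [ 4.36 -0.98  0.26] [  0.32   0.12 -21.89] rows>= 3.1
move cm,deg [ 5.17 -1.34  0.26] [  0.32   0.13 -26.28] rows>= 3.7
move cm,deg [ 5.94 -1.76  0.26] [  0.31   0.15 -30.67] rows>= 4.3
move cm,deg [ 6.68 -2.24  0.26] [  0.31   0.16 -35.06] rows>= 4.9
move cm,deg [ 7.38 -2.77  0.25] [  0.3    0.17 -39.46] rows>= 5.5
```

Emit:
carry_out:
  steps: [0.9,-0.1,0.1,0,0,-4.3,1.8,-0.3,0.1,0,0,-8.7,2.7,-0.4,0.1,0,0,-13.1,3.5,-0.7,0.1,0,0,-17.5,4.4,-1,0.1,0,0,-21.9,5.2,-1.3,0.1,0,0,-26.3,5.9,-1.8,0.1,0,0,-30.7,6.7,-2.2,0.1,0,0,-35,7.4,-2.8,0.1,0,0,-39.4,7.4,-2.8,0.1,0,0,-39.4]

```text
time: 12.27
ee_pos: [0.5221, 0.0711, 0.1245]
tcp_rot: [0.261, 0.212, 0.942, 0.02]
contact_force: [-1.0, -0.1, 0.4]
gripper_width: -0.002
```

Run:
```python
from h import *
import cv2
o=observe();q=o["ee_pos"]-d0;print(q@u,q@ey,q@n,np.arctan2(q@ey+.0583,q@u-.0876),o["contact_force"])
c=get_calibration("wrist");pickle.dump(c,open("w5.pkl","wb"))
cv2.imwrite("pics/w5.png",grab_frame("wrist"))
```

```text
0.1204578913535542 0.05144546174786041 0.0164594237056438 1.2798892447665295 [-0.9567 -0.0808  0.3899]
```

View pics/w5.png

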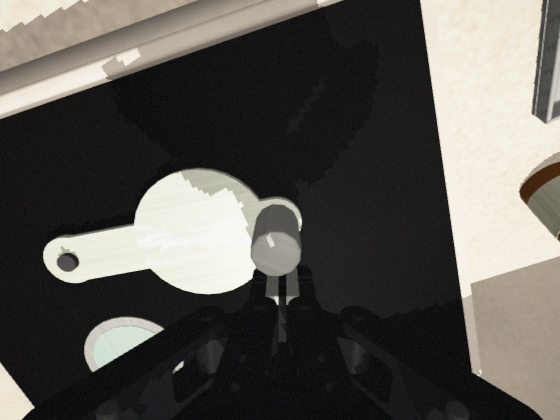

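The knob, at (275,253), rides ahead of the fingertips; the port is uncovered at lower left. I'll measure the angle and work out the retreat (back along the arc, then out).

Run:
```python
from h import *
c=pickle.load(open("w5.pkl","rb"))
def dk(a,b,h):
    p=hit(c,a,b,d0+h*n,n)-d0;return np.array([p@u,p@ey])
P=dk(67,262,.006)
for q in (dk(275,253,.042),dk(200,232,.006)):
    d=q-P;print(P,q,np.linalg.norm(d),np.arctan2(d[1],d[0]))
```

```text
[ 0.087  -0.0588] [0.0967 0.0559] 0.11515521869821635 1.4862185639990086
[ 0.087  -0.0588] [0.0914 0.016 ] 0.0750042154122592 1.5114081311869132
```

Emit:
carry_out:
  steps: [-0.4,0,0,0,0,0,-0.8,0,0,0,0,0,-0.8,0,-2,0,0,0,-0.8,0,-5,0,0,0,-0.8,0,-8,0,0,0,-0.8,0,-11,0,0,0,-0.8,0,-12,0,0,0,-0.8,0,-12,0,0,0,-0.8,0,-12,0,0,0]

```text
time: 13.07
ee_pos: [0.469, 0.0758, 0.2305]
tcp_rot: [0.26, 0.213, 0.942, 0.02]
contact_force: [0.1, -0.2, -0.8]
gripper_width: -0.006
```

Run:
```python
from h import *
import cv2
a=grab_frame("side");b=grab_frame("scene");cv2.imwrite("pics/end.png",np.hstack([cv2.resize(a[110:400,130:370],None,fx=1.6,fy=1.6),cv2.resize(b[150:380,120:480],(406,464))]))
o=observe();print(o["ee_pos"],o["contact_force"],o["qvel"])
```

```text
[0.4682 0.0756 0.2279] [-0.3777  0.1418  0.0327] [-0.0002  0.0083  0.0089 -0.0003  0.0043 -0.0003]
```

View pics/end.png

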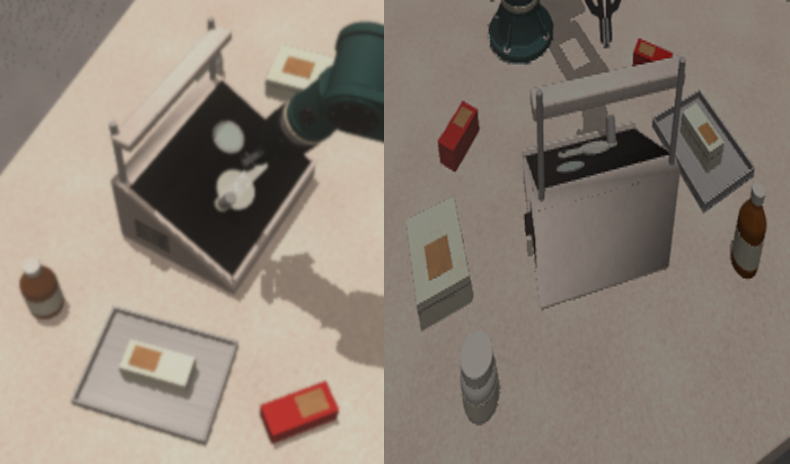

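The box is flat in the tray, the port is bare, the cover is aside, the neighbours are in place and the arm is clear.

```bash
python3 -c "from station import hand_in;print(hand_in())"
```

```text
the job is handed in; nothing more can be done
None
```

The job is handed in, with about 13 s of the 56 s used. I picked the slide box off the deck, set it down in the tray and released it. I then swung the dust cover with the closed fingers and backed the arm off.

- **Box:** the last pictures show it lying flat, lid up and near the middle of the tray. I felt contact (up to about 5 N) before letting go.
- **Cover:** measured at about 1.49 rad from the knob and 1.51 rad from the disc, just before the arm backed off. In the final picture it is still swung aside and the port is wholly uncovered.
- **Surroundings:** the carton, bottle and jar look unmoved by eye, and the lamp bar showed no sign of contact. The arm was still and read under 0.5 N.
- **Disagreements:**
  - The first tray mask was too loose and was redone; the wrist view then gave the same tray centre to about 5 mm.
  - The cover seemed to start about 0.1 rad open rather than at 0, which made no difference.

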